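Seat the glued caps on three plaster castings, in order

TASK

Three white plaster castings stand on the bench, each with a freshly glued disc cap on top that still has a gap under it: with your fingertips on its rubber pad, gently press each cap straight down until it sits on its casting with no gap, first the square plinth's, then the round drum's, last the oblong pedestal's. Only press: do not pick up, tip or shift the castings, and leave the other things on the bench where they are. Finish with the hand clear.

Things in the scene. Friction and masses are not known exactly. Their poses are not given: they have to be found in the camera images.
- plinth: the square plinth, a loose white plaster casting with thin brass bands, square in plan, 66 x 66 mm, 55 mm tall without its cap, 0.3 to 0.5 kg; origin at the centre of its underside, z up
- plinth_cap_top (a point): centre of the flat top of the soft rubber pad (dark, 26 mm across, 10 mm high) on the square plinth's cap; the cap is a white disc 40 mm across and 9 mm thick in the middle of the casting's top. This point is the highest on the casting, 81 mm above the table when the cap is fully raised and 7 mm lower once it is seated and let go. Under the finger the pad alone gives about 1 mm per 1.5 N, up to 9 mm, and springs back
- plinth_cap (a joint): how far the square plinth's cap has gone down, m: 0 = 7 mm gap under the disc, 0.007 = seated on the casting. It starts at 0 to 0.002, needs about 4 to 5 N of downward push to move, stays where it is left and does not come off
- drum: the round drum, a loose white plaster casting with thin brass bands, round in plan, 68 mm across, 90 mm tall without its cap, 0.3 to 0.5 kg; origin at the centre of its underside, z up
- drum_cap_top (a point): centre of the flat top of the soft rubber pad (dark, 26 mm across, 10 mm high) on the round drum's cap; the cap is a white disc 40 mm across and 9 mm thick in the middle of the casting's top. This point is the highest on the casting, 116 mm above the table when the cap is fully raised and 7 mm lower once it is seated and let go. Under the finger the pad alone gives about 1 mm per 1.5 N, up to 9 mm, and springs back
- drum_cap (a joint): how far the round drum's cap has gone down, m: 0 = 7 mm gap under the disc, 0.007 = seated on the casting. It starts at 0 to 0.002, needs about 4 to 5 N of downward push to move, stays where it is left and does not come off
- pedestal: the oblong pedestal, a loose white plaster casting with thin brass bands, oblong in plan, 104 mm along its own x by 48 mm along its own y, 72 mm tall without its cap, 0.3 to 0.5 kg; origin at the centre of its underside, z up
- pedestal_cap_top (a point): centre of the flat top of the soft rubber pad (dark, 26 mm across, 10 mm high) on the oblong pedestal's cap; the cap is a white disc 40 mm across and 9 mm thick in the middle of the casting's top. This point is the highest on the casting, 98 mm above the table when the cap is fully raised and 7 mm lower once it is seated and let go. Under the finger the pad alone gives about 1 mm per 1.5 N, up to 9 mm, and springs back
- pedestal_cap (a joint): how far the oblong pedestal's cap has gone down, m: 0 = 7 mm gap under the disc, 0.007 = seated on the casting. It starts at 0 to 0.002, needs about 4 to 5 N of downward push to move, stays where it is left and does not come off
- spire: bystander, leave alone: the loose white ringed spire: 52 mm round foot, 110 mm tall; loose; origin on its underside, z up
- paint_jar: bystander, leave alone: a closed paint jar, 54 mm across, 65 mm tall; loose; origin on its underside, z up
- water_mug: bystander, leave alone: a mug, 72 mm across, 85 mm tall; loose; origin on its underside, z up
- tape_roll: bystander, leave alone: a roll lying flat, 96 mm across, 25 mm tall; loose; origin on its underside, z up
- brush: bystander, leave alone: a brush lying flat, up to about 30 mm tall; loose; origin below the middle of the tool, handle towards its own -x
- spatula: bystander, leave alone: a spatula lying flat, up to about 30 mm tall; loose; origin below the middle of the tool, handle towards its own -x
- glue_tin: bystander, leave alone: a small tin, 60 mm across, 60 mm tall; loose; origin on its underside, z up
Things that resemble listed ones, but are neither listed nor needed, are in the scene too. What is shaped like the plinth but orange or turquoise is not meant.

How it is judged:
On the way, in this order (a step that is already met when the one before it is completed fails the run):
1. the square plinth's cap is pressed down to a gap under 1.5 mm (value of joint plinth_cap above 0.0055 m), for 0.1 s.
2. the round drum's cap is pressed down to a gap under 1.5 mm (value of joint drum_cap above 0.0055 m), for 0.1 s.
3. the oblong pedestal's cap is pressed down to a gap under 1.5 mm (value of joint pedestal_cap above 0.0055 m), for 0.1 s.
At the end, for the whole second after the job is handed in: all three caps are down with gaps under 1.5 mm (joint above 0.0055), and the castings stand upright (within 0.05 rad), at rest, within 20 mm of where they began (value of joint each of plinth_cap, drum_cap, pedestal_cap above 0.0055 m and distance of each of plinth, drum, pedestal from where it was at the start of the episode below 0.02 m and angle between each of plinth, drum, pedestal's own z axis and vertical below 0.05 rad and linear speed of each of plinth, drum, pedestal below 0.02 m/s); the robot touches nothing.
It fails at once if a casting or its cap is pressed with more than 20 N (contact force between any of the fingers, the arm and plinth above 20 N or contact force between any of the fingers, the arm and drum above 20 N or contact force between any of the fingers, the arm and pedestal above 20 N).
It fails at once if a casting is lifted more than 10 mm, tipped more than 0.2 rad, or shifted more than 20 mm (height (world z) of any of plinth, drum, pedestal above 0.01 m or angle between any of plinth, drum, pedestal's own z axis and vertical above 0.2 rad or distance of any of plinth, drum, pedestal from where it was at the start of the episode above 0.02 m).
It fails at once if a bystander is shifted or lifted by more than 25 mm (distance of any of spire, paint_jar, water_mug, tape_roll, brush, spatula, glue_tin from where it was at the start of the episode above 0.025 m).
It also fails if it takes over 58 s, if anything falls off the work surface, if the arm or the gripper's body presses on something with over 40 N, if the wrist force passes 120 N, or if a joint passes its speed limit or range.

ROBOT

A 6-joint arm with a two-finger parallel gripper is mounted at the origin on the work surface. World frame = base frame: x ahead of the robot, y to its left, z up, the work surface at z = 0. Lengths are in m, angles in rad, forces in N, time in s.
With the tool pointing down it reaches from about 0.35 to 0.975 m from the base axis. Payload 4.9 kg.
Tool frame: the origin (TCP) lies midway between the tips of the shut fingers; the grasp point (between the pads) lies 19 mm behind it (bot.grasp_offset is the distance from the TCP to the grasp point, in m); z points along the fingers, y is the line along which they close (so a half turn about z gives the same grasp; the last joint's range is limited). The gripper opens to 85 mm and grips with 20 to 120 N. Pads are 22 mm wide; open, the fingers measure 114 mm over their backs; the gripper's body (76 mm by 85 mm) begins 54 mm behind the grasp point. The pads swing forward as they close: fully open they stand 13 mm farther back than shut.
Start: joints at [-1.332, 0.053, 1.613, -0, 1.476, -0.119], TCP at [0.219, -0.585, 0.231] pointing down, gripper open.
Joint ranges: [-3.01, 3.01], [-1.01, 2.22], [0.06, 2.58], [-1.02, 4.17], [0.09, 2.62], [-3.14, 3.14]. Speed limits (rad/s): [2.57, 2.57, 3.14, 3.14, 3.14, 3.14].

INTERFACE

Orientations are given as [roll, pitch, yaw] about the fixed x, y, z axes, in that order (R = Rz(yaw) Ry(pitch) Rx(roll)).
In Python, from bench import bot gives the robot as it stands.
- The arm moves only by the tool send_rows, never from a script. Its argument "motion" is a list of rows, each a list of 5 numbers: the opening in per cent of the stroke, from 0 (shut) to 100 (fully open), then the shift along the tool's x, y, z in mm, then the turn about the tool's z in rad. In form: [[fingers, tx, ty, tz, turn], ...]. A call has 1 to 20 rows; each row is the pose to reach, as a shift and turn from the pose commanded when the call began, along the tool's axes at that moment; what a row does not reach only later rows make up. A row lasts 1/10 s, in which the tool goes at most 50 mm and 8.59 degrees, less where a joint would pass 70% of its speed; a pose out of reach is approached as far as the arm can. A call with a gripper value outside its range is refused whole. The fingers move at their own pace and stop on an object; the grip force is fixed at half the most. Time passes only in rows, so rows that repeat a pose let the fingers close. It gives the time, the measured TCP pose, the force, the opening and the grip force at its end, in the units of the state.
- bot.state(): the state, without advancing time (a new reading comes with each control period).
- bot.get_image(name): name is "side" or "top"; returns the picture (400x640x3 uint8, red, green, blue); there is no depth.
- bot.calibration(name): a dict with "fovy" (degrees; the focal length in pixels is half the picture's height over the tangent of half this angle, whatever the lens; pixels are square), "cx", "cy" (the principal point, pixels), "dist" ([k1, k2, p1, p2, k3] as OpenCV has them; the pictures are not rectified), "R" (3x3) and "t" (3): a world point X has camera coordinates R X + t. Camera axes: x right, y down, z forward; pixel columns grow to the right and rows downward; lengths in m; the calibration is good to about 2 mm. A picture is of the moment at which its call begins. calibration takes no time and is no camera call.
- bot.hand_in(): hands the job in; it is judged then, once.
Trained networks look in the newest picture that a camera, given by its name, has taken for a name from the list of things; names that differ only in an ending like _2 or _b are one class to them, and where a whole thing is asked for, a point or a joint stands for the part that bears it (a point fixed in the world has none). Each returns a list of dicts, best first, with "confidence" (0 to 1); they miss things now and then, are a little off and sometimes report something else, mostly with a low value. They report only what shows in the picture. A call takes as long as a camera call. They do not tell look-alikes from the thing itself.
- bot.spot_in(camera, target): "location" ([x, y, z] in m, in world coordinates, good to about 4 mm: the middle of the surface that is visible of it).
The state is a dict: "time": time; "joint_pos": joint angles; "qvel": joint speeds; "joint_torque": joint torques, N m; "position": TCP position; "tool_rot": TCP orientation; "wrist_force": force on the tool from outside, world axes, zero at the start; "moment": the same for the moment, N m; "grip_width": opening from 0.0 (shut) to 1.0 (fully open); "gripper_force": force on a finger pad.
Only numpy, scipy, OpenCV 4.12 (cv2) and the standard library are available. Lean on these libraries where they do the work, as an engineer would, in place of code of your own. Each camera call takes 0.05 s, during which the arm holds its last target. There are 200 camera calls.

## Working session

There is one attempt and no reset: what is moved stays moved. The work goes in short steps, Python scripts to look and compute and a tool call to move; the robot and the scene stay as the last step left them, time stands still between calls to the robot, and variables do not carry over. Pictures are saved under pics/ and viewed, at most 10 in all, crops included, and the job is handed in when it is done.

Besides the shell and the picture viewer there is one more tool, called by a JSON object that holds its "fn" and its "kwargs". send_rows: Moves the arm, as the interface text tells. Its arguments: {"type":"object","properties":{"motion":{"type":"array","items":{"type":"array","items":{"type":"number"}}}},"required":["motion"]}

```bash
mkdir -p pics
python3 - <<'E'
from bench import bot
import cv2,numpy as np
for c in ("top","side"):
    im=bot.get_image(c); cv2.imwrite(f"pics/{c}0.png",im[:,:,::-1])
    for n in ("plinth_cap_top","drum_cap_top","pedestal_cap_top","plinth","drum","pedestal","spire"):
        print(c,n,[(np.round(d["location"],3).tolist(),round(d["confidence"],2)) for d in bot.spot_in(c,n)])
s=bot.state();print(s["position"],s["tool_rot"],s["time"])
E
```

```text
top plinth_cap_top [([0.603, 0.033, 0.079], 0.55), ([0.683, 0.186, 0.039], 0.55), ([0.72, 0.006, 0.084], 0.54)]
top drum_cap_top []
top pedestal_cap_top []
top plinth [([0.596, 0.034, 0.055], 0.87), ([0.582, -0.089, 0.051], 0.59), ([0.711, 0.005, 0.053], 0.56)]
top drum [([0.528, 0.193, 0.093], 0.59), ([0.612, -0.325, 0.02], 0.22)]
top pedestal [([0.48, -0.183, 0.073], 0.91)]
top spire [([0.672, -0.187, 0.055], 0.62)]
side plinth_cap_top [([0.652, 0.324, 0.003], 0.53), ([0.594, -0.085, 0.082], 0.41)]
side drum_cap_top [([0.538, 0.209, 0.116], 0.6)]
side pedestal_cap_top [([0.489, -0.185, 0.091], 0.58)]
side plinth [([0.715, 0.024, 0.045], 0.7), ([0.599, 0.064, 0.052], 0.66), ([0.586, -0.065, 0.049], 0.57)]
side drum [([0.533, 0.232, 0.069], 0.55)]
side pedestal [([0.481, -0.148, 0.064], 0.59)]
side spire [([0.682, -0.175, 0.039], 0.89), ([0.43, -0.348, 0.015], 0.27)]
[ 0.21886277 -0.58542739  0.23133183] [3.14155517e+00 4.93515636e-05 3.57795568e-01] 0.8
```

View pics/top0.png

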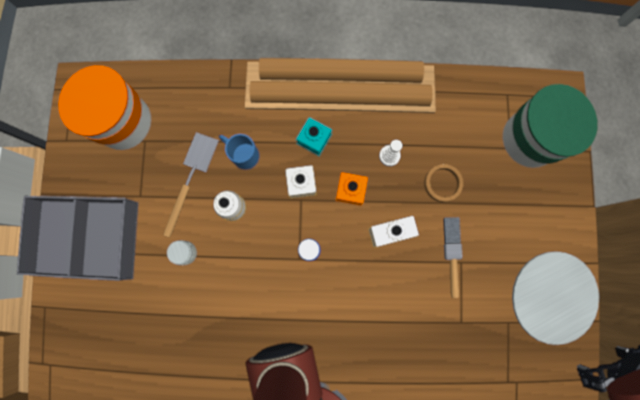

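View pics/side0.png

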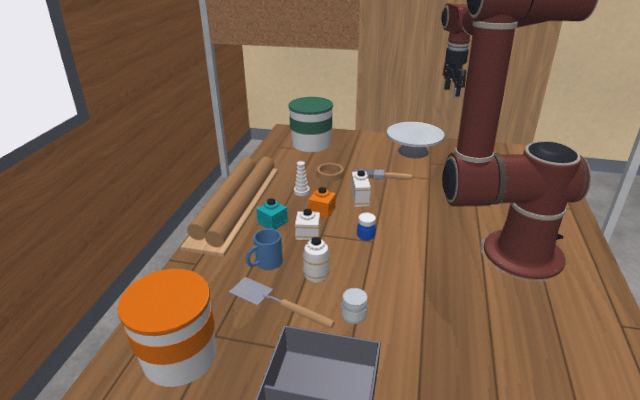

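The top view shows the white plinth at (300,180), with its pad at (300,179). The drum's pad is at (224,203) and the pedestal's at (396,230). The turquoise (314,135) and orange (352,187) blocks are look-alikes. Next I'll locate the pads by dark segmentation in both views.

```bash
cat > loc.py <<'E'
import cv2,numpy as np
from bench import bot
def pix(c,X):
    k=bot.calibration(c);f=200/np.tan(np.radians(k["fovy"])/2)
    K=np.array([[f,0,k["cx"]],[0,f,k["cy"]],[0,0,1]]);R=np.array(k["R"],float)
    return K,np.array(k["dist"],float),R,np.array(k["t"],float)
def proj(c,X):
    K,d,R,t=pix(c,X);return cv2.projectPoints(np.array([X],float),cv2.Rodrigues(R)[0],t,K,d)[0].ravel()
def back(c,uv,z):
    K,d,R,t=pix(c,0);n=cv2.undistortPoints(np.array([[uv]],float),K,d).ravel()
    o=-R.T@t;r=R.T@np.array([*n,1]);return o+r*(z-o[2])/r[2]
def blob(c,uv,im,rad=9):
    g=im.max(2).astype(float);m=(g<85).astype(np.uint8)
    n,l,s,ce=cv2.connectedComponentsWithStats(m)
    i=min((i for i in range(1,n) if s[i,4]>8),key=lambda i:np.hypot(*(ce[i]-uv)))
    return ce[i],s[i]
E
python3 - <<'E'
from loc import *
H={"plinth":(.081,(300,179),(308,213)),"drum":(.116,(224,203),(316,242)),"pedestal":(.098,(396,230),(361,174))}
I={c:cv2.imread(f"pics/{c}0.png") for c in("top","side")}
for n,(h,a,b) in H.items():
    for c,u in(("top",a),("side",b)):
        ce,s=blob(c,u,I[c]);print(n,c,ce.round(1),s,back(c,ce,h-.006).round(4))
E
```

```text
plinth top [299.7 178.4] [296 175   8   8  55] [0.6048 0.0336 0.075 ]
plinth side [307.2 211.6] [304 209   8   6  42] [0.6051 0.0327 0.075 ]
drum top [223.5 202.1] [219 198  10   9  63] [0.5393 0.206  0.11  ]
drum side [315.9 240.5] [312 237   9   8  63] [0.539  0.2051 0.11  ]
pedestal top [396.2 230. ] [392 226   9   9  62] [ 0.4853 -0.1944  0.092 ]
pedestal side [360.8 173. ] [358 171   7   5  31] [ 0.4853 -0.196   0.092 ]
```

{"fn": "send_rows", "kwargs": {"motion": [[0, 12, -9, 0, 0], [0, 36, -28, 0, 0], [0, 72, -55, 0, 0], [0, 110, -84, 0, 0], [0, 148, -114, 0, 0], [0, 186, -143, 0, 0], [0, 224, -172, 0, 0], [0, 262, -201, 0, 0], [0, 300, -230, 0, 0], [0, 338, -260, 0, 0], [0, 376, -289, 0, 0], [0, 414, -318, 0, 0], [0, 452, -347, 0, 0], [0, 490, -376, 0, 0], [0, 526, -404, 0, 0], [0, 554, -426, 0, 0], [0, 572, -439, 0, 0], [0, 578, -444, 0, 0], [0, 578, -444, 0, 0], [0, 578, -444, 0, 0]]}}

```text
time: 2.8
position: [0.6042, 0.0324, 0.2313]
tool_rot: [3.141, 0.001, 0.357]
wrist_force: [-0.1, -0.3, 0.5]
grip_width: -0.002
gripper_force: 0.0
```

{"fn": "send_rows", "kwargs": {"motion": [[0, 1, 0, 15, 0], [0, 1, 0, 45, 0], [0, 1, 0, 80, 0], [0, 1, 0, 110, 0], [0, 1, 0, 128, 0], [0, 1, 0, 136, 0], [0, 1, 0, 136, 0]]}}

```text
time: 3.5
position: [0.6042, 0.0326, 0.0933]
tool_rot: [-3.14, 0.003, 0.357]
wrist_force: [-0.2, 0.0, 0.6]
grip_width: -0.003
gripper_force: 0.0
```

Run:
```python
from bench import bot
import cv2
im=bot.get_image("side")[130:290,230:430,::-1]
cv2.imwrite("pics/side1.png",cv2.resize(im,None,fx=4,fy=3.75,interpolation=2))
s=bot.state();print(s["position"],s["wrist_force"])
```

```text
[0.60541714 0.03268197 0.0950457 ] [0.17535723 0.70179509 0.61949201]
```

View pics/side1.png

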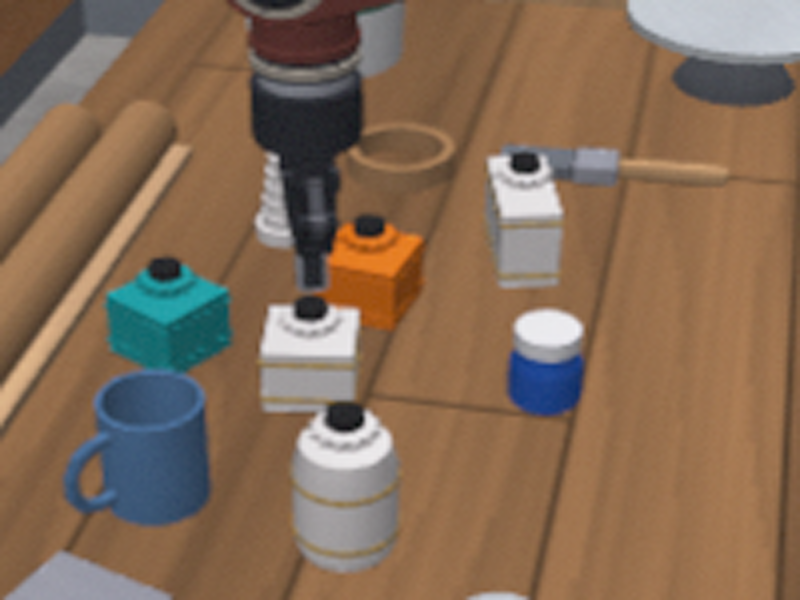

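The fingertips, at crop (312,285), sit right above the plinth's pad at (312,305). Now I press slowly.

{"fn": "send_rows", "kwargs": {"motion": [[0, 0, 0, 5, 0], [0, 0, 0, 10, 0], [0, 0, 0, 13, 0], [0, 0, 0, 15, 0], [0, 0, 0, 17, 0], [0, 0, 0, 18, 0], [0, 0, 0, 19, 0], [0, 0, 0, 20, 0], [0, 0, 0, 21, 0], [0, 0, 0, 22, 0], [0, 0, 0, 22, 0], [0, 0, 0, 22, 0]]}}

```text
time: 4.75
position: [0.6059, 0.0333, 0.0734]
tool_rot: [3.142, -0.0, 0.358]
wrist_force: [-1.9, 0.4, 3.0]
grip_width: 0.004
gripper_force: 1.7
```

{"fn": "send_rows", "kwargs": {"motion": [[0, 0, 0, 1, 0], [0, 0, 0, 2, 0], [0, 0, 0, 3, 0], [0, 0, 0, 4, 0], [0, 0, 0, 4, 0], [0, 0, 0, 4, 0]]}}

```text
time: 5.35
position: [0.6059, 0.0333, 0.0698]
tool_rot: [3.142, -0.0, 0.358]
wrist_force: [-1.3, 0.1, 6.2]
grip_width: -0.0
gripper_force: 3.1
```

{"fn": "send_rows", "kwargs": {"motion": [[0, 0, 0, 1, 0], [0, 0, 0, 2, 0], [0, 0, 0, 2, 0], [0, 0, 0, 2, 0]]}}

```text
time: 5.75
position: [0.6059, 0.0333, 0.0683]
tool_rot: [3.142, -0.0, 0.358]
wrist_force: [-4.2, 0.6, 8.8]
grip_width: -0.002
gripper_force: 4.2
```

{"fn": "send_rows", "kwargs": {"motion": [[0, 0, 0, -5, 0], [0, 0, 0, -15, 0], [0, 0, 0, -40, 0], [0, 0, 0, -75, 0], [0, 0, 0, -110, 0], [0, 0, 0, -130, 0], [0, 0, -20, -130, 0], [0, 0, -50, -130, 0], [0, -1, -85, -130, 0], [0, -1, -120, -130, 0], [0, -2, -150, -130, 0], [0, -2, -175, -130, 0], [0, -2, -185, -130, 0], [0, -2, -185, -125, 0], [0, -2, -185, -105, 0], [0, -2, -185, -80, 0], [0, -2, -185, -65, 0], [0, -2, -185, -63, 0], [0, -2, -185, -63, 0], [0, -2, -185, -63, 0]]}}

```text
time: 7.75
position: [0.5401, 0.2057, 0.1316]
tool_rot: [3.141, -0.002, 0.357]
wrist_force: [0.8, -0.1, 0.8]
grip_width: 0.0
gripper_force: 0.0
```

Run:
```python
from loc import *
im=bot.get_image("side");cv2.imwrite("pics/side2.png",cv2.resize(im[130:290,230:430,::-1],None,fx=4,fy=3.75,interpolation=2))
t=bot.get_image("top")[:,:,::-1]
for n,c,u,h,i in(("plinth","side",(308,213),.074,im),("plinth","top",(300,179),.074,t),("ped","top",(396,230),.098,t)):
    ce,s=blob(c,u,i);print(n,c,ce.round(1),s,back(c,ce,h-.006).round(4))
s=bot.state();print(s["position"],s["wrist_force"])
```

```text
plinth side [315.3 195.3] [ 299  168   33   66 1119] [ 0.6054 -0.0702  0.068 ]
plinth top [299.8 178.7] [296 175   8   8  51] [0.6055 0.0337 0.068 ]
ped top [396.1 230.1] [392 226   9   9  61] [ 0.4852 -0.1942  0.092 ]
[0.54006409 0.20591558 0.13184835] [-0.55380913 -0.01723673  0.31767921]
```

View pics/side2.png

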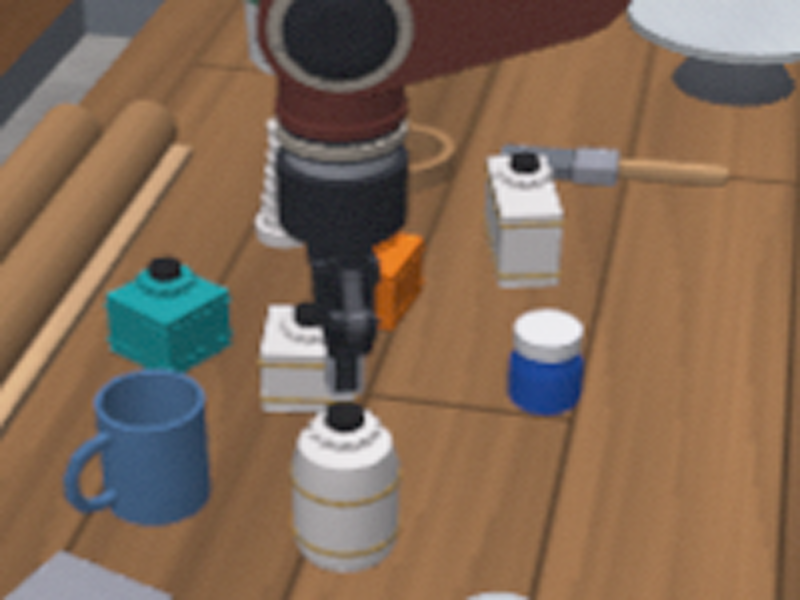

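The plinth hasn't shifted and its cap is lower. The fingertips, at crop (345,385), are over the drum's pad at (345,412).

{"fn": "send_rows", "kwargs": {"motion": [[0, -1, 0, 5, 0], [0, -1, 0, 10, 0], [0, -1, 0, 13, 0], [0, -1, 0, 15, 0], [0, -1, 0, 17, 0], [0, -1, 0, 18, 0], [0, -1, 0, 19, 0], [0, -1, 0, 20, 0], [0, -1, 0, 21, 0], [0, -1, 0, 22, 0], [0, -1, 0, 23, 0], [0, -1, 0, 24, 0], [0, -1, 0, 25, 0], [0, -1, 0, 26, 0], [0, -1, 0, 27, 0], [0, -1, 0, 28, 0], [0, -1, 0, 28, 0], [0, -1, 0, 28, 0]]}}

```text
time: 9.65
position: [0.5386, 0.2056, 0.1035]
tool_rot: [3.141, -0.001, 0.358]
wrist_force: [-2.8, -1.3, 8.6]
grip_width: 0.0
gripper_force: 4.2
```

{"fn": "send_rows", "kwargs": {"motion": [[0, 0, 0, 1, 0], [0, 0, 0, 2, 0], [0, 0, 0, 2, 0], [0, 0, 0, 2, 0]]}}

```text
time: 10.05
position: [0.5389, 0.2057, 0.1021]
tool_rot: [3.141, -0.002, 0.358]
wrist_force: [-3.3, -1.1, 10.0]
grip_width: 0.002
gripper_force: 5.3
```

{"fn": "send_rows", "kwargs": {"motion": [[0, 0, 0, -5, 0], [0, 0, 0, -15, 0], [0, 0, 0, -40, 0], [0, 0, 0, -75, 0], [0, 0, 0, -95, 0], [0, 0, 0, -100, 0], [0, -8, 15, -100, 0], [0, -24, 45, -100, 0], [0, -43, 80, -100, 0], [0, -62, 116, -100, 0], [0, -82, 153, -100, 0], [0, -101, 189, -100, 0], [0, -121, 226, -100, 0], [0, -140, 262, -100, 0], [0, -159, 298, -100, 0], [0, -175, 328, -100, 0], [0, -187, 350, -100, 0], [0, -190, 356, -100, 0], [0, -190, 356, -100, 0], [0, -190, 356, -100, 0]]}}

```text
time: 12.05
position: [0.4843, -0.1938, 0.1991]
tool_rot: [-3.14, 0.001, 0.358]
wrist_force: [0.1, 0.4, -0.4]
grip_width: 0.003
gripper_force: 0.0
```

{"fn": "send_rows", "kwargs": {"motion": [[0, 0, 0, 15, 0], [0, 0, 0, 45, 0], [0, 0, 0, 72, 0], [0, 0, 0, 86, 0], [0, 0, 0, 88, 0], [0, 0, 0, 88, 0]]}}

```text
time: 12.65
position: [0.485, -0.1941, 0.1122]
tool_rot: [-3.141, 0.0, 0.359]
wrist_force: [-0.2, 0.3, -0.5]
grip_width: -0.001
gripper_force: 0.0
```

Run:
```python
from loc import *
im=bot.get_image("side");cv2.imwrite("pics/side3.png",cv2.resize(im[130:290,230:430,::-1],None,fx=4,fy=3.75,interpolation=2))
t=bot.get_image("top")[:,:,::-1]
for n,c,u,h,i in(("drum","side",(316,242),.109,im),("drum","top",(224,203),.109,t),("plinth","side",(308,214),.074,im)):
    ce,s=blob(c,u,i);print(n,c,ce.round(1),s,back(c,ce,h-.006).round(4))
s=bot.state();print(s["position"],s["wrist_force"])
```

```text
drum side [315.9 242.4] [312 239   9   8  65] [0.5394 0.2036 0.103 ]
drum top [224.  202.5] [220 199   9   8  60] [0.5392 0.2064 0.103 ]
plinth side [307.1 213.4] [304 211   8   6  41] [0.6058 0.0314 0.068 ]
[ 0.485865   -0.19485932  0.11385649] [-0.37521931 -0.28992343  0.52833229]
```

View pics/side3.png

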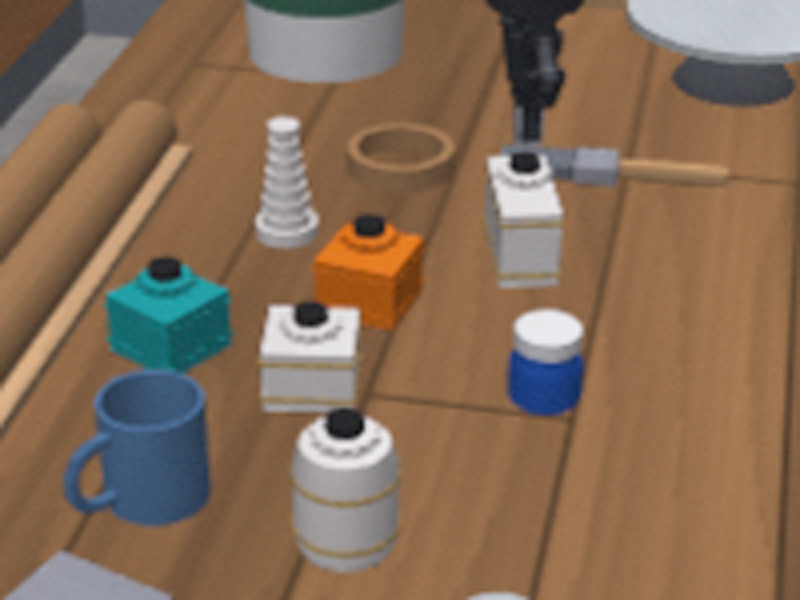

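Both caps are down and neither casting has moved. The fingertips, at crop (528,140), are above the pedestal's pad at (524,163).

{"fn": "send_rows", "kwargs": {"motion": [[0, 0, 0, 5, 0], [0, 0, 0, 10, 0], [0, 0, 0, 13, 0], [0, 0, 0, 15, 0], [0, 0, 0, 17, 0], [0, 0, 0, 18, 0], [0, 0, 0, 19, 0], [0, 0, 0, 20, 0], [0, 0, 0, 21, 0], [0, 0, 0, 22, 0], [0, 0, 0, 23, 0], [0, 0, 0, 24, 0], [0, 0, 0, 25, 0], [0, 0, 0, 26, 0], [0, 0, 0, 27, 0], [0, 0, 0, 28, 0], [0, 0, 0, 28, 0], [0, 0, 0, 28, 0]]}}

```text
time: 14.55
position: [0.485, -0.1945, 0.0851]
tool_rot: [-3.141, 0.0, 0.358]
wrist_force: [-3.7, 3.3, 8.1]
grip_width: -0.001
gripper_force: 4.3
```

{"fn": "send_rows", "kwargs": {"motion": [[0, 0, 0, 1, 0], [0, 0, 0, 2, 0], [0, 0, 0, 2, 0], [0, 0, 0, 2, 0]]}}

```text
time: 14.95
position: [0.4851, -0.1945, 0.0836]
tool_rot: [-3.141, -0.0, 0.358]
wrist_force: [-4.5, 4.1, 10.6]
grip_width: 0.003
gripper_force: 5.5
```

{"fn": "send_rows", "kwargs": {"motion": [[0, 0, 0, -5, 0], [0, 0, 0, -15, 0], [0, 0, 0, -40, 0], [0, 0, 0, -75, 0], [0, 0, 0, -110, 0], [0, 0, 0, -140, 0], [0, 0, 0, -150, 0], [0, 0, 0, -150, 0], [0, 0, 0, -150, 0], [0, 0, 0, -150, 0]]}}

```text
time: 15.95
position: [0.4839, -0.194, 0.2296]
tool_rot: [-3.138, 0.003, 0.358]
wrist_force: [0.1, 0.2, -1.0]
grip_width: -0.003
gripper_force: 0.0
```

Run:
```python
from loc import *
im=bot.get_image("side");cv2.imwrite("pics/side4.png",cv2.resize(im[130:290,230:430,::-1],None,fx=4,fy=3.75,interpolation=2))
for n,u,h in(("plinth",(308,214),.074),("drum",(316,242),.109),("ped",(361,175),.091)):
    ce,s=blob("side",u,im);print(n,ce.round(1),s,back("side",ce,h-.006).round(4))
s=bot.state();print(s["position"],s["wrist_force"])
```

```text
plinth [307.1 213.4] [304 211   8   6  41] [0.6058 0.0314 0.068 ]
drum [315.9 242.4] [312 239   9   8  65] [0.5394 0.2036 0.103 ]
ped [361.  174.9] [358 173   7   5  29] [ 0.4844 -0.1964  0.085 ]
[ 0.48392262 -0.1939887   0.22976951] [0.32086527 0.63926911 0.12182032]
```

View pics/side4.png

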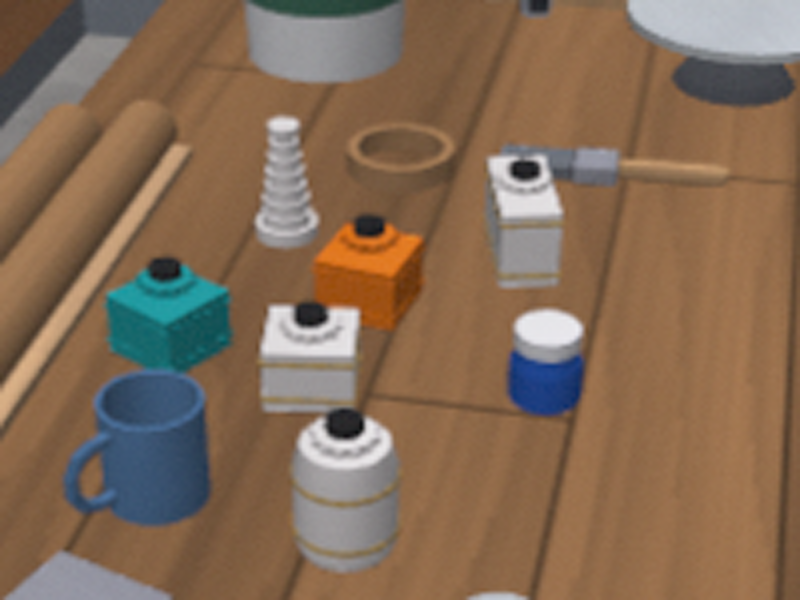

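All three pads sit about 1.9 px (roughly 6 mm) lower, the castings haven't moved, and the hand is clear above.

```bash
python3 -c "
from bench import bot
print(bot.hand_in())"
```

```text
the job is handed in; nothing more can be done
None
```

I pressed the three caps down in order (plinth, drum, pedestal) with no more than about 11 N of downward force, and the force and camera readings show all three seated; the castings and bystanders look unmoved, the hand is clear, and the job is handed in, though hand-in gave no verdict.

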